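Bring the high side of an eccentric spindle to the plunger

ROBOT

A 6-joint arm with a two-finger parallel gripper is mounted at the origin on the work surface. World frame = base frame: x ahead of the robot, y to its left, z up, the work surface at z = 0. Lengths are in m, angles in degrees, forces in N, time in s.
With the tool pointing down it reaches from about 0.4 to 0.825 m from the base axis. Payload 7 kg.
Tool frame: the origin (TCP) lies between the finger pads; the fingertips stand 22 mm ahead of it and the grasp point (between the pads) lies 3 mm ahead of it; z points along the fingers, y is the line along which they close (so a half turn about z gives the same grasp; the last joint's range is limited). The gripper opens to 88 mm and grips with 3 to 60 N. Pads are 19 mm wide; open, the fingers measure 130 mm over their backs; the gripper's body (78 mm by 193 mm) begins 47 mm behind the grasp point.
Start: joints at [90.934, 20.546, 0.682, 0, -70.136, -16.507], TCP at [0.181, 0.65, 0.249] pointing down, gripper open.
Joint ranges: [-176.03, 176.03], [-82.01, 121.73], [-58.28, 71.71], [-173.87, 95.51], [-174.79, -0.11], [-173.66, 173.66]. Speed limits (degrees/s): [136.94, 136.94, 172.46, 180, 180, 180].

INTERFACE

Orientations are given as [roll, pitch, yaw] about the fixed x, y, z axes, in that order (R = Rz(yaw) Ry(pitch) Rx(roll)).
In Python, from plant import ctrl gives the robot as it stands.
- The arm moves only by the tool apply_moves, never from a script. Its argument "targets" is a list of rows, each an object with "travel": the shift along the tool's x, y, z in mm, a list of three; "roll": the turn about the tool's z in degrees; "jaw": the finger opening in mm, from 0 to 87.6. In form: [{"travel": [tx, ty, tz], "roll": roll, "jaw": jaw}, ...]. A call has 1 to 10 rows; each row shifts and turns the commanded pose from where the row before left it, along the tool's axes as they then stand; what a row does not reach is not made up. A row lasts 1/10 s, in which the tool goes at most 50 mm and 8.59 degrees, less where a joint would pass 70% of its speed; a pose out of reach is approached as far as the arm can. A call with a gripper value outside its range is refused whole. The fingers move at their own pace and stop on an object; the grip force is fixed at half the most. Time passes only in rows, so rows that do not move let the fingers close. It gives the time, the measured TCP pose, the force, the opening and the grip force at its end, in the units of the state.
- ctrl.get_obs(): the state, without advancing time (a new reading comes with each control period).
- ctrl.snapshot(name): name is "scene" or "top" or "wrist"; returns the picture (384x512x3 uint8, red, green, blue); there is no depth.
- ctrl.calibration(name): a dict with "K" (3x3 intrinsics, pixels), "extrinsics" (4x4, takes a point from camera to world coordinates); the wrist camera has in their place "hand_eye" (4x4, takes a point from camera to tool coordinates, whose origin is the TCP and whose axes are the flange's). Camera axes: x right, y down, z forward; pixel columns grow to the right and rows downward; lengths in m; the calibration is good to about 2 mm. The wrist camera is an equidistant fisheye: a pixel r from the principal point sees the ray r / f radians off the axis. A picture is of the moment at which its call begins: read the wrist's pose just before it. calibration takes no time and is no camera call.
- ctrl.close_job(): hands the job in; it is judged then, once.
The state is a dict: "clock": time; "joint_pos": joint angles; "qvel": joint speeds; "tau": joint torques, N m; "tool_pos": TCP position; "orientation": TCP orientation; "force": force on the tool from outside, world axes, zero at the start; "moment": the same for the moment, N m; "opening": finger opening in m; "gripper_force": force on a finger pad.
Only numpy, scipy, OpenCV 4.12 (cv2) and the standard library are available. Lean on these libraries where they do the work, as an engineer would, in place of code of your own. Each camera call takes 0.05 s, during which the arm holds its last target. There are 200 camera calls.

TASK

The shaker's eccentric spindle is held between centres in one of the two checking stands: it is the one whose disc sits off-centre. Swing its black handle over, away from the robot, until the high side of the disc has pushed the sprung plunger back as far as it goes, then let go so that it stays there. Leave the other stand's spindle, whose disc runs true, as it is.

Things in the scene. Friction and masses are not known exactly. Their poses are not given: they have to be found in the camera images.
- ecc_grip (a point): grip point on the eccentric spindle's flat black handle (14 mm thick along the spindle, 22 mm wide, 55 to 110 mm from the axis), 85 mm from the axis; z points out along the handle, y along the spindle. It starts 6 to 55 deg from upright towards the robot; pinch it from above, fingers closing along the spindle; 40 mm free either side. Its clamping angle varies: at the goal it leans 17 to 46 deg away from the robot.
- ecc_axis (a point): point on this spindle's axis under the handle, 75 mm above the table, fixed. y along the spindle (level), x level away from the robot, to the plunger side, z up. The handle turns about y; about 2 N at the grip turns it and friction holds it where left. Blocks at the spindle's ends are 88 mm high. The 60 mm disc, centre 15 mm off the axis, is 90 mm along -y; its high side starts 52-72 deg above +x.
- ecc_plunger (a joint): travel (m) of the sprung level rod with flat foot and rear black button behind the eccentric disc, at axis height: 0 with the disc's low side at the foot, 0.030 (furthest back) with the high side facing it; 0.015 x (1 + cos a), a = angle from high side to plunger. Swinging the handle away from the robot first pushes it back; past the high side it comes forward again.
- plain_grip (a point): the same grip point (85 mm from the axis, same handle) on the other stand's handle. That stand's 60 mm disc is centred on its spindle and does not move its plunger; otherwise the stands are alike, and either may be on the left. Not to be turned.

How it is judged:
By the outcome, as a careful person would: the job done as asked, in the order asked, and still so for the second after the job is handed in, with the robot touching nothing.
It also fails if it takes over 32 s, if anything falls off the work surface, if the arm or the gripper's body presses on something with over 40 N, if the wrist force passes 120 N, or if a joint passes its speed limit or range.

## Working session

There is one attempt and no reset: what is moved stays moved. The work goes in short steps, Python scripts to look and compute and a tool call to move; the robot and the scene stay as the last step left them, time stands still between calls to the robot, and variables do not carry over. Pictures are saved under pics/ and viewed, at most 10 in all, crops included, and the job is handed in when it is done.

Besides the shell and the picture viewer there is one more tool, called as name(argument=value, ...) on one line, values as JSON. apply_moves: Moves the arm, as the interface text tells. Its arguments: {"type":"object","properties":{"targets":{"type":"array","items":{"type":"object","properties":{"travel":{"type":"array","items":{"type":"number"}},"roll":{"type":"number"},"jaw":{"type":"number"}}}}},"required":["targets"]}

```bash
mkdir -p pics; python3 - <<'E'
from plant import ctrl
import cv2,numpy as np
o=ctrl.get_obs();print({k:np.round(v,3) for k,v in o.items()})
for n in("scene","top"):
    cv2.imwrite(f"pics/{n}0.png",ctrl.snapshot(n)[:,:,::-1]);c=ctrl.calibration(n);print(n,np.round(c["K"],1).tolist(),np.round(c["extrinsics"],3).tolist())
c=ctrl.calibration("wrist");print({k:np.round(v,3).tolist() if not isinstance(v,str) else v for k,v in c.items()})
E
```

```text
{'clock': np.float64(0.0), 'joint_pos': array([ 9.0935e+01,  2.0591e+01,  6.3500e-01, -2.3000e-02, -7.0134e+01,
       -1.6507e+01]), 'qvel': array([-0.013,  0.061,  0.069,  0.078, -0.001,  0.064]), 'tau': array([-2.0000e-03, -5.8271e+01,  2.9306e+01,  6.9970e+00,  7.0000e-03,
       -0.0000e+00]), 'tool_pos': array([0.181, 0.65 , 0.248]), 'orientation': array([ 1.79907e+02, -5.00000e-03, -1.55800e+01]), 'force': array([-0.074,  0.733,  0.697]), 'moment': array([-0.041, -0.033, -0.02 ]), 'gripper_force': np.float64(0.0), 'opening': np.float64(0.088)}
scene [[475.8, 0.0, 244.2], [0.0, 475.8, 201.6], [0.0, 0.0, 1.0]] [[0.859, 0.33, -0.391, 0.948], [0.511, -0.571, 0.642, -0.644], [-0.012, -0.752, -0.659, 0.832], [0.0, 0.0, 0.0, 1.0]]
top [[494.2, 0.0, 255.6], [0.0, 494.2, 182.5], [0.0, 0.0, 1.0]] [[-0.03, -0.997, 0.073, 0.481], [-1.0, 0.03, -0.004, 0.031], [0.001, -0.073, -0.997, 1.084], [0.0, 0.0, 0.0, 1.0]]
{'K': [[297.319, 0.0, 262.24], [0.0, 297.319, 192.822], [0.0, 0.0, 1.0]], 'hand_eye': [[-0.001, -0.955, -0.296, 0.081], [1.0, -0.001, -0.002, 0.001], [0.001, -0.296, 0.955, -0.137], [0.0, 0.0, 0.0, 1.0]]}
```

View pics/scene0.png

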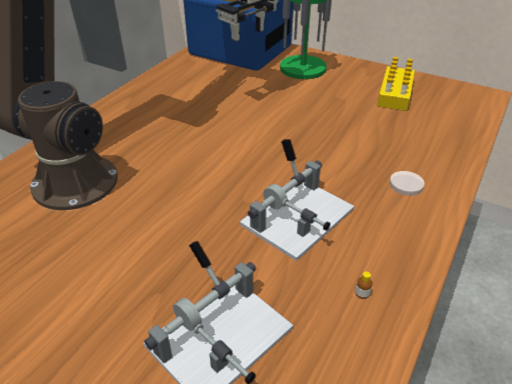

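View pics/top0.png

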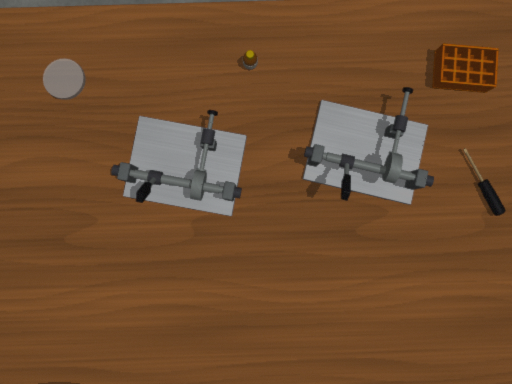

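The scene view shows two stands, one near (~215,320) and one far (~295,205). In the top view they sit at right (~365,165, world y<0) and left (~180,180). I'll enlarge the discs to see which one is off-centre.

```bash
python3 - <<'E'
import cv2,numpy as np
t=cv2.imread("pics/top0.png");s=cv2.imread("pics/scene0.png")
f=lambda i,x,y,w,h,S:cv2.resize(i[y:y+h,x:x+w],S,interpolation=cv2.INTER_CUBIC)
a=np.hstack([f(t,105,90,140,130,(400,371)),f(t,300,80,140,130,(400,371))]);
cv2.imwrite("pics/c_top.png",a)
b=np.hstack([f(s,230,130,130,130,(400,400)),f(s,140,235,160,160-11,(400,400-27))if 0 else f(s,140,234,150,150,(400,400))])
cv2.imwrite("pics/c_scene.png",b)
E
```

```text
(no output)
```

View pics/c_top.png

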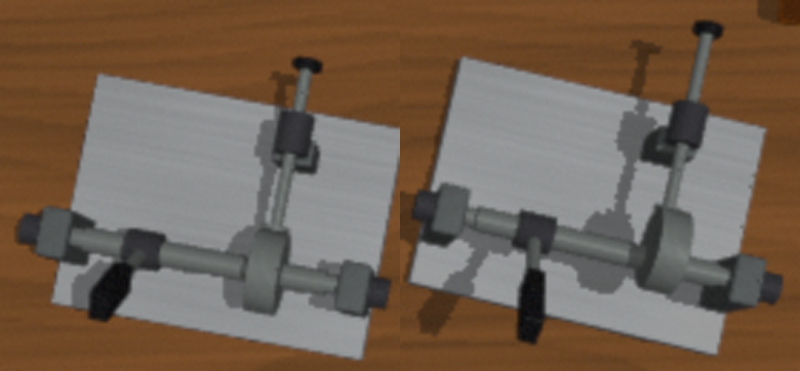

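View pics/c_scene.png

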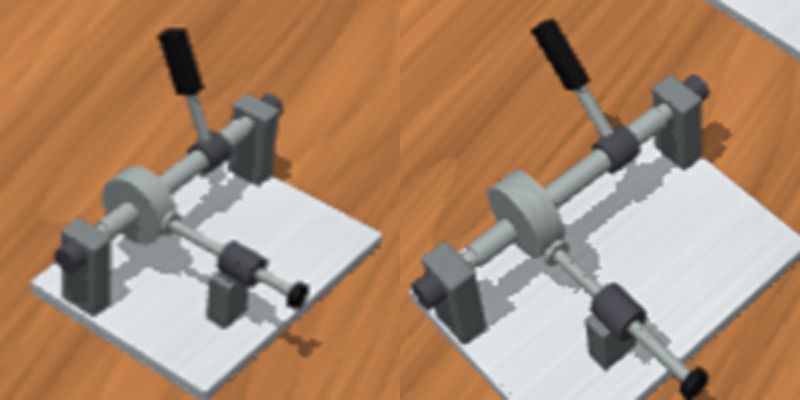

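The right-hand stand (y<0) is the eccentric one. Its disc stands up and off the spindle, while the left disc is concentric. Next I'll measure its axis, handle and disc.

```bash
cat > h.py <<'E'
from plant import ctrl
import cv2,numpy as np
def ray(n,uv):
    c=ctrl.calibration(n);E=np.array(c["extrinsics"]);d=E[:3,:3]@np.linalg.inv(c["K"])@[*uv,1];return E[:3,3],d/np.linalg.norm(d)
def onz(n,uv,z):
    p,d=ray(n,uv);return p+d*(z-p[2])/d[2]
def tri(*obs):
    A=np.zeros((3,3));b=np.zeros(3)
    for n,uv in obs:
        p,d=ray(n,uv);M=np.eye(3)-np.outer(d,d);A+=M;b+=M@p
    return np.linalg.solve(A,b)
def onplane(n,uv,P,N):
    p,d=ray(n,uv);return p+d*((P-p)@N)/(d@N)
def proj(n,P):
    c=ctrl.calibration(n);q=np.linalg.inv(c["extrinsics"])@[*P,1];q=c["K"]@q[:3];return q[:2]/q[2]
def black(img,box,th=45):
    x,y,w,h=box;m=(img[y:y+h,x:x+w].max(2)<th).astype(np.uint8)
    n,l,s,c=cv2.connectedComponentsWithStats(m);return [(s[i,4],np.round(c[i]+[x,y],1).tolist(),s[i,:4].tolist()) for i in range(1,n) if s[i,4]>12]
E
python3 - <<'E'
from h import *
t=cv2.imread("pics/top0.png");s=cv2.imread("pics/scene0.png")
print("top",black(t,(295,75,145,140)));print("scene",black(s,(140,230,130,154)))
a=onz("top",(308.75,152.8),.075);b=onz("top",(429.5,180.8),.075);print(a,b)
a2=onz("scene",(140+425-400 if 0 else 140+(430-400)*.375,234+290*.375),.075);b2=onz("scene",(140+(697-400)*.375,234+87*.375),.075);print(a2,b2)
for P,n in((a,'a'),(b,'b')):print(n,proj("scene",P))
E
```

```text
top [(np.int32(36), [407.4, 89.6], [108, 13, 10, 5]), (np.int32(57), [396.3, 124.4], [98, 41, 11, 16]), (np.int32(55), [389.0, 132.7], [90, 51, 10, 12]), (np.int32(44), [310.7, 160.5], [10, 80, 13, 10]), (np.int32(189), [345.4, 187.2], [46, 99, 10, 26]), (np.int32(72), [410.9, 184.3], [111, 105, 13, 9])]
scene [(np.int32(222), [199.8, 254.4], [50, 12, 20, 25]), (np.int32(66), [249.9, 377.6], [106, 143, 9, 11])]
[ 0.61349933 -0.08375362  0.075     ] [ 0.54844341 -0.32890675  0.075     ]
[ 0.55104216 -0.32292728  0.075     ] [ 0.61685116 -0.07576115  0.075     ]
a [248.05085318 268.53964834]
b [148.00641932 344.63446649]
```

```bash
cat >> h.py <<'E'
A=(np.array([.6135,-.0838,.075])+[.6150,-.0775,.075])/2;B=np.array([.5497,-.3262,.075])
Y=A-B;Y/=np.linalg.norm(Y);X=np.array([Y[1],-Y[0],0])
E
python3 - <<'E'
from h import *
g=tri(("top",(345.4,187.2)),("scene",(199.8,254.4)))
print("yaw",np.degrees(np.arctan2(X[1],X[0])),"grip",g, np.round(proj("top",g)-[345.4,187.2],1))
s=(g-B)@Y; C=B+s*Y; r=g-C; print("C",C,"r",np.linalg.norm(r),"lean to robot",np.degrees(np.arctan2(-r@X,r[2])))
D=C-.09*Y
hub=onz("top",(347.25,160.5),.075);print("hub along",(hub-B)@Y,s)
# disc: outlines in crops -> crop coords
t=cv2.imread("pics/top0.png");sc=cv2.imread("pics/scene0.png")
for a in range(40,85,10):
    print(a,np.round(proj("top",D+.015*(np.cos(np.radians(a))*X+[0,0,np.sin(np.radians(a))])),1),np.round(proj("scene",D+.015*(np.cos(np.radians(a))*X+[0,0,np.sin(np.radians(a))])),1))
# draw predicted discs (rims) for axis-only 62deg as check
th=np.radians(np.arange(0,360,3));out=[]
for im,n,(x,y,w,h) in((t,"top",(360,120,80,75)),(sc,"scene",(150,280,80,75))):
    k=5;c=cv2.resize(im[y:y+h,x:x+w],None,fx=k,fy=k,interpolation=cv2.INTER_CUBIC)
    for a,col in((45,(0,0,255)),(75,(0,255,0))):
        c0=D+.015*(np.cos(np.radians(a))*X+[0,0,np.sin(np.radians(a))])
        for q in th:
            p=(proj(n,c0+.03*(np.cos(q)*X+[0,0,np.sin(q)]))-[x,y]+.5)*k
            cv2.circle(c,tuple(int(v) for v in p),1,col,-1)
    out.append(c)
cv2.imwrite("pics/disc.png",np.hstack(out))
E
```

```text
yaw -14.728630694279028 grip [ 0.53779062 -0.14450129  0.13411334] [-0.3 -0.4]
C [ 0.59360756 -0.1591744   0.075     ] r 0.082614878593078 lean to robot 44.31343497536237
hub along 0.17015610487915 0.17270038852087619
40 [391.1 165.2] [188.6 317.2]
50 [391.2 166. ] [187.9 316. ]
60 [391.2 167. ] [187.1 314.8]
70 [391.1 168. ] [186.2 313.7]
80 [390.9 169.2] [185.3 312.7]
```

View pics/disc.png

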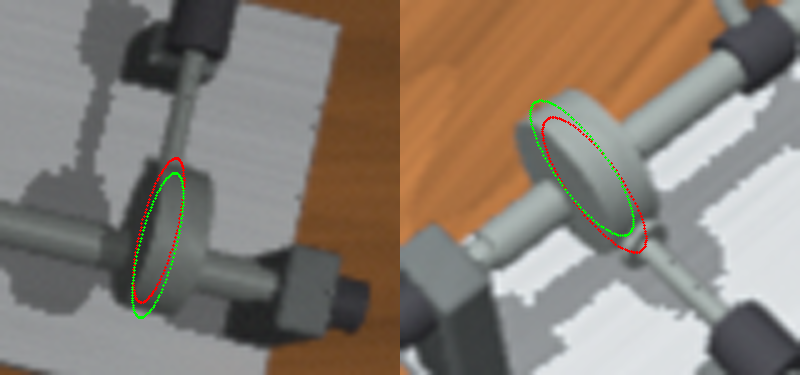

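Predicted rims at 45° and 75° bracket the real disc, so its high side is roughly 60–65° above +x. The handle leans about 44° towards the robot. I'll now move above the grip.

apply_moves(targets=[{"travel": [40,28,0],"roll": 0,"jaw": 50},{"travel": [40,28,0],"roll": 0,"jaw": 50},{"travel": [40,28,0],"roll": 0,"jaw": 50},{"travel": [40,28,0],"roll": 0,"jaw": 50},{"travel": [40,28,0],"roll": 0,"jaw": 50},{"travel": [40,28,0],"roll": 0,"jaw": 50},{"travel": [40,28,0],"roll": 0,"jaw": 50},{"travel": [40,28,0],"roll": 0,"jaw": 50},{"travel": [40,28,0],"roll": 0,"jaw": 50},{"travel": [40,28,0],"roll": -0.8,"jaw": 50}])

```text
clock: 1.1
tool_pos: [0.4921, 0.2713, 0.2485]
orientation: [180.0, 0.0, -14.8]
force: [0.9, 1.5, 0.4]
opening: 0.0503
gripper_force: 0.0
```

apply_moves(targets=[{"travel": [15,39,0],"roll": 0,"jaw": 50},{"travel": [15,39,0],"roll": 0,"jaw": 50},{"travel": [15,39,0],"roll": 0,"jaw": 50},{"travel": [15,39,0],"roll": 0,"jaw": 50},{"travel": [15,39,0],"roll": 0,"jaw": 50},{"travel": [15,39,0],"roll": 0,"jaw": 50},{"travel": [15,39,0],"roll": 0,"jaw": 50},{"travel": [15,39,0],"roll": 0,"jaw": 50},{"travel": [15,39,0],"roll": 0,"jaw": 50},{"travel": [0,0,0],"roll": 0,"jaw": 50}])

```text
clock: 2.1
tool_pos: [0.532, -0.1046, 0.248]
orientation: [179.9, 0.1, -15.0]
force: [-1.1, 0.5, -0.6]
opening: 0.0496
gripper_force: 0.0
```

```bash
cat >> h.py <<'E'
from scipy.spatial.transform import Rotation as Ro
def wpose(o):
    T=np.eye(4);T[:3,:3]=Ro.from_euler("xyz",o["orientation"],degrees=True).as_matrix();T[:3,3]=o["tool_pos"];return T@np.array(ctrl.calibration("wrist")["hand_eye"])
def wproj(T,P):
    K=np.array(ctrl.calibration("wrist")["K"]);q=(np.linalg.inv(T)@[*P,1])[:3];th=np.arctan2(np.hypot(q[0],q[1]),q[2]);return K[:2,2]+K[0,0]*th*q[:2]/np.hypot(q[0],q[1])
def wray(T,uv):
    K=np.array(ctrl.calibration("wrist")["K"]);d=(np.array(uv)-K[:2,2])/K[0,0];th=np.hypot(*d);v=np.r_[d/th*np.sin(th),np.cos(th)];return T[:3,3],T[:3,:3]@v
E
python3 - <<'E'
from h import *
o=ctrl.get_obs();T=wpose(o);im=ctrl.snapshot("wrist")[:,:,::-1].copy()
np.save("T1.npy",T);cv2.imwrite("pics/w1.png",im)
C=np.array([.5936,-.1592,.075]);h=np.radians(44.3);u=-np.sin(h)*X+[0,0,np.cos(h)]
for p,c in((A,(0,0,255)),(B,(0,0,255)),(C,(0,255,0)),(C+.055*u,(255,0,0)),(C+.11*u,(255,0,0))):
    q=wproj(T,p);print(np.round(q,1));cv2.circle(im,tuple(int(v) for v in q),2,c,-1)
cv2.imwrite("pics/w1d.png",im)
E
```

```text
[218.6 111. ]
[440.5 119.1]
[297.  110.3]
[301.4 152.9]
[306.  206.6]
```

View pics/w1d.png

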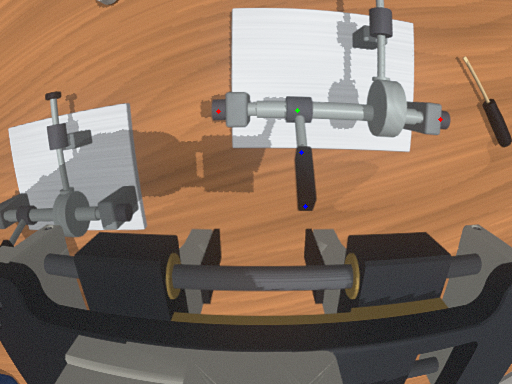

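The wrist view agrees with the estimate: hub at (299,110), handle tip at (306,208), within 2 px of predicted. The grip is about 1.7 mm further along -Y than I had it. Now descending to pinch.

apply_moves(targets=[{"travel": [14,39,0],"roll": 0,"jaw": 50},{"travel": [0,0,25],"roll": 0,"jaw": 50},{"travel": [0,0,28],"roll": 0,"jaw": 50},{"travel": [0,0,28],"roll": 0,"jaw": 50},{"travel": [0,0,20],"roll": 0,"jaw": 50},{"travel": [0,0,8],"roll": 0,"jaw": 50},{"travel": [0,0,0],"roll": 0,"jaw": 50},{"travel": [0,0,0],"roll": 0,"jaw": 50}])

```text
clock: 2.95
tool_pos: [0.5367, -0.1416, 0.1405]
orientation: [-180.0, -0.1, -14.7]
force: [-0.5, 0.3, -0.5]
opening: 0.0499
gripper_force: 0.0
```

apply_moves(targets=[{"travel": [0,0,0],"roll": 0,"jaw": 10},{"travel": [0,0,0],"roll": 0,"jaw": 10},{"travel": [0,0,0],"roll": 0,"jaw": 10},{"travel": [0,0,0],"roll": 0,"jaw": 10},{"travel": [0,0,0],"roll": 0,"jaw": 10},{"travel": [0,0,0],"roll": 0,"jaw": 10}])

```text
clock: 3.55
tool_pos: [0.5355, -0.1438, 0.1398]
orientation: [179.8, 0.0, -14.8]
force: [-1.5, -10.5, -0.4]
opening: 0.0139
gripper_force: 29.9
```

apply_moves(targets=[{"travel": [0,1.5,0],"roll": 0,"jaw": 10},{"travel": [7.0,0,-6.1],"roll": 0,"jaw": 10},{"travel": [7.4,0,-5.2],"roll": 0,"jaw": 10},{"travel": [7.9,0,-4.4],"roll": 0,"jaw": 10},{"travel": [8.3,0,-3.5],"roll": 0,"jaw": 10},{"travel": [8.6,0,-2.6],"roll": 0,"jaw": 10},{"travel": [8.9,0,-1.7],"roll": 0,"jaw": 10},{"travel": [0,0,0],"roll": 0,"jaw": 10},{"travel": [0,0,0],"roll": 0,"jaw": 10}])

```text
clock: 4.45
tool_pos: [0.5806, -0.1563, 0.1626]
orientation: [179.9, 0.3, -14.8]
force: [-6.2, -2.6, -1.2]
opening: 0.0132
gripper_force: 30.0
```

```bash
python3 - <<'E'
from h import *
o=ctrl.get_obs();np.save("T2.npy",wpose(o));print(o["tool_pos"],o["force"])
cv2.imwrite("pics/t2.png",ctrl.snapshot("top")[:,:,::-1]);cv2.imwrite("pics/s2.png",ctrl.snapshot("scene")[:,:,::-1]);cv2.imwrite("pics/w2.png",ctrl.snapshot("wrist")[:,:,::-1])
for k in"02":
    t=cv2.imread({"0":"pics/top0.png","2":"pics/t2.png"}[k]);s=cv2.imread({"0":"pics/scene0.png","2":"pics/s2.png"}[k])
    print(k,black(t,(395,75,35,30)),black(s,(225,355,60,29)))
E
```

```text
[ 0.58058422 -0.15627928  0.16262938] [-6.15906793 -2.56628995 -1.19385016]
0 [(np.int32(36), [407.4, 89.6], [8, 13, 10, 5])] [(np.int32(66), [249.9, 377.6], [21, 18, 9, 11])]
2 [] [(np.int32(48), [252.8, 379.6], [23, 20, 9, 9])]
```

apply_moves(targets=[{"travel": [8.9,0,-0.8],"roll": 0,"jaw": 10},{"travel": [9.0,0,0.2],"roll": 0,"jaw": 10},{"travel": [8.9,0,1.1],"roll": 0,"jaw": 10},{"travel": [8.8,0,2.1],"roll": 0,"jaw": 10},{"travel": [7.1,0,2.3],"roll": 0,"jaw": 10},{"travel": [0,0,0],"roll": 0,"jaw": 10},{"travel": [0,0,0],"roll": 0,"jaw": 10}])

```text
clock: 5.3
tool_pos: [0.6239, -0.1678, 0.1593]
orientation: [179.9, -0.0, -14.8]
force: [-2.8, -4.8, 3.1]
opening: 0.0138
gripper_force: 30.0
```

```bash
python3 - <<'E'
from h import *
o=ctrl.get_obs();T=wpose(o);np.save("T3.npy",T);print(o["tool_pos"],o["force"])
C=B+.171*Y;r=o["tool_pos"]-[0,0,.003]-C;print("lean away",np.degrees(np.arctan2(r@X,r[2])),np.hypot(r@X,r[2]))
s=ctrl.snapshot("scene")[:,:,::-1];w=ctrl.snapshot("wrist")[:,:,::-1]
cv2.imwrite("pics/s3.png",s);cv2.imwrite("pics/w3.png",w)
f=lambda i,x,y,w,h:cv2.resize(i[y:y+h,x:x+w],(400,300),interpolation=cv2.INTER_CUBIC)
D=C-.09*Y;q=wproj(T,D);print(q)
x,y=[int(v) for v in q-[50,38]];y=max(0,y);x=min(x,412)
print(x,y)
cv2.imwrite("pics/comp.png",np.vstack([np.hstack([f(cv2.imread("pics/w1.png"),340,70,100,75),f(cv2.imread("pics/scene0.png"),150,280,80,60)]),np.hstack([f(w,x,y,100,75),f(s,150,280,80,60)])]))
E
```

```text
[ 0.6239073  -0.16783292  0.15931542] [-2.79202979 -4.76409344  3.0598362 ]
lean away 21.178738725104157 0.08720545445767358
[366.41885702 240.62374205]
316 202
```

View pics/comp.png

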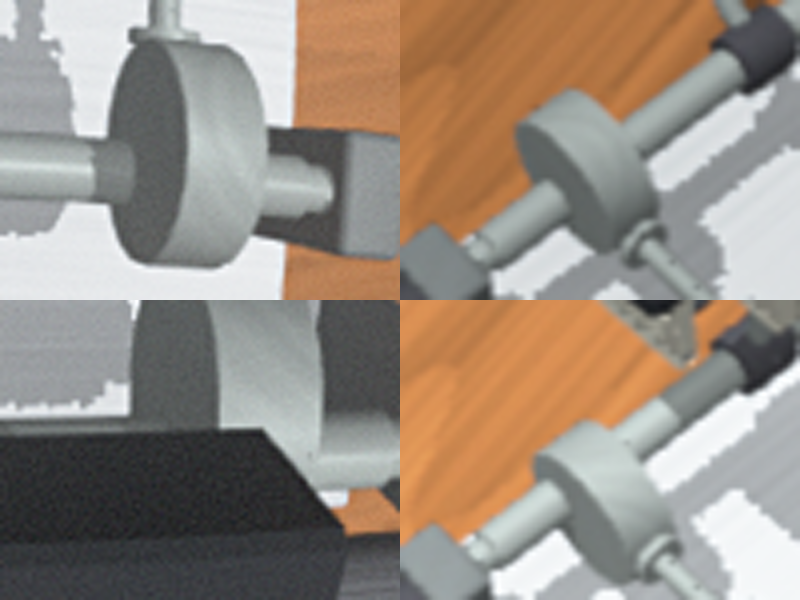

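```bash
cat > e.py <<'E'
from h import *
from scipy.optimize import least_squares
D=B+.081*Y-.011*Y
def shift(n,a,b,box,g):
    x,y,w,h=box;S=lambda p:cv2.GaussianBlur(cv2.cvtColor(cv2.imread(p),cv2.COLOR_BGR2HSV)[:,:,1].astype(np.float32),(0,0),.7)
    t=S(a)[y:y+h,x:x+w];W=np.float32([[1,0,x+g[0]],[0,1,y+g[1]]])
    cc,W=cv2.findTransformECC(t,S(b),W,cv2.MOTION_TRANSLATION,(3,100,1e-4),None,1);return W[:,2]-[x,y],cc
pt=lambda n,a:proj(n,D+.015*(np.cos(np.radians(a))*X+[0,0,np.sin(np.radians(a))]))
E
python3 - <<'E'
from e import *
for box in((171,296,22,14),(170,295,18,15),(173,294,20,12),(169,293,22,18)):
    print(shift("scene","pics/scene0.png","pics/s3.png",box,(3,6)))
for a in(55,60,65,70,75):print(a,np.round(pt("scene",a-65.4)-pt("scene",a),2))
E
```

```text
(array([3.25724792, 5.91305542]), 0.9111294465242151)
(array([3.40577698, 6.24307251]), 0.9990729604958949)
(array([3.08372498, 6.12020874]), 0.8965119194782192)
(array([3.360672  , 6.06484985]), 0.9856336722444471)
55 [2.86 6.7 ]
60 [3.27 6.93]
65 [3.65 7.11]
70 [4.01 7.24]
75 [4.33 7.31]
```

The displacement of the disc in the scene view puts the high side about 5–9° short of the plunger. I'll swing 5° further, release, back off and look properly.

apply_moves(targets=[{"travel": [3.4,0,1.4],"roll": 0,"jaw": 10},{"travel": [3.3,0,1.5],"roll": 0,"jaw": 10},{"travel": [0,0,0],"roll": 0,"jaw": 10},{"travel": [0,0,0],"roll": 0,"jaw": 10},{"travel": [0,0,0],"roll": 0,"jaw": 50},{"travel": [0,0,0],"roll": 0,"jaw": 50},{"travel": [0,0,0],"roll": 0,"jaw": 50},{"travel": [0,0,0],"roll": 0,"jaw": 50}])

```text
clock: 6.2
tool_pos: [0.6303, -0.1681, 0.1553]
orientation: [-180.0, -0.0, -14.8]
force: [-0.5, -0.2, 0.3]
opening: 0.0401
gripper_force: 0.0
```

apply_moves(targets=[{"travel": [0,0,-25],"roll": 0,"jaw": 50},{"travel": [0,0,-35],"roll": 0,"jaw": 50},{"travel": [-20,0,-30],"roll": 0,"jaw": 50},{"travel": [-45,0,0],"roll": 0,"jaw": 50},{"travel": [-45,0,0],"roll": 0,"jaw": 50},{"travel": [-45,0,0],"roll": 0,"jaw": 50},{"travel": [-40,0,0],"roll": 0,"jaw": 50},{"travel": [0,0,0],"roll": 0,"jaw": 50},{"travel": [0,0,0],"roll": 0,"jaw": 50}])

```text
clock: 7.1
tool_pos: [0.4413, -0.1183, 0.2463]
orientation: [-179.9, -0.1, -14.7]
force: [1.0, 0.5, 1.3]
opening: 0.0501
gripper_force: 0.0
```

```bash
python3 - <<'E'
from e import *
o=ctrl.get_obs();T=wpose(o);np.save("T4.npy",T);print(o["tool_pos"],o["orientation"],o["force"])
for n,k in(("scene","s4"),("top","t4"),("wrist","w4")):cv2.imwrite(f"pics/{k}.png",ctrl.snapshot(n)[:,:,::-1])
for box in((170,295,18,15),(169,293,22,18)):print(shift("scene","pics/scene0.png","pics/s4.png",box,(3,6)))
t=cv2.imread("pics/t4.png");s=cv2.imread("pics/s4.png")
print(black(t,(295,75,145,140)));print(black(s,(180,230,130,154)))
f=lambda i,x,y,w,h:cv2.resize(i[y:y+h,x:x+w],(400,300),interpolation=cv2.INTER_CUBIC)
w=cv2.imread("pics/w4.png")
cv2.imwrite("pics/comp4.png",np.vstack([np.hstack([f(w,160,0,320,240),f(s,130,234,200,150)]),np.hstack([f(t,290,75,160,120),f(cv2.imread("pics/top0.png"),290,75,160,120)])]))
E
```

```text
[ 0.44129181 -0.11830372  0.24627282] [-1.79945128e+02 -1.39377575e-01 -1.47060134e+01] [0.96551306 0.52523495 1.2658116 ]
(array([3.49581909, 6.58065796]), 0.9985178363126057)
(array([3.4283905 , 6.37664795]), 0.9807294720059715)
[(np.int32(30), [408.3, 85.6], [109, 9, 9, 5]), (np.int32(160), [356.8, 144.9], [55, 60, 14, 21]), (np.int32(149), [305.0, 210.1], [1, 130, 20, 10]), (np.int32(176), [393.2, 211.0], [79, 132, 41, 8]), (np.int32(41), [324.7, 212.6], [25, 135, 12, 5]), (np.int32(21), [361.9, 213.3], [61, 137, 11, 3])]
[(np.int32(204), [226.6, 269.2], [40, 28, 14, 23]), (np.int32(48), [254.1, 380.1], [69, 146, 10, 8])]
```

View pics/comp4.png

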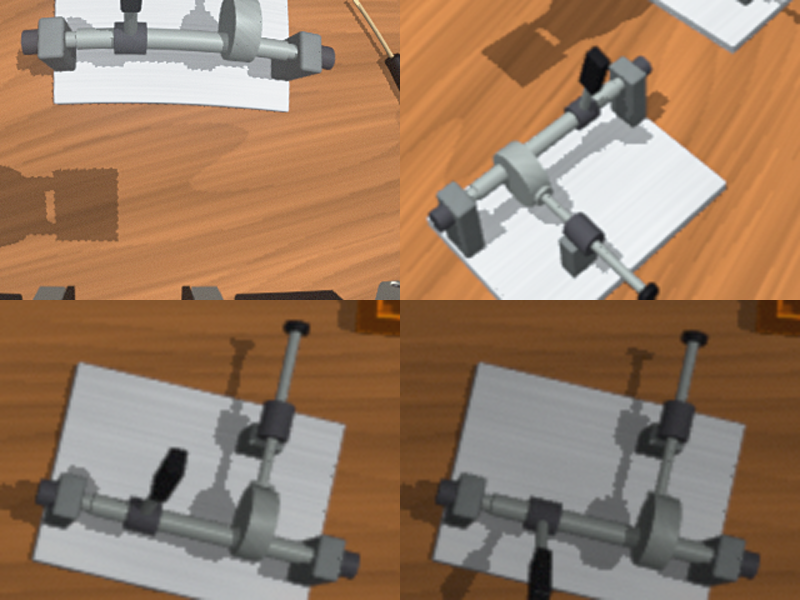

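```bash
python3 - <<'E'
from e import *
C=B+.171*Y
for tt,ss in(((345.4,187.2),(199.8,254.4)),((356.8,144.9),(226.6,269.2))):
    g=tri(("top",tt),("scene",ss));r=g-C;print("lean",np.degrees(np.arctan2(r@X,r[2])),np.hypot(r@X,r[2]),r@Y)
b0,b1=[onz("top",u,.075) for u in((407.4,89.6),(408.3,85.6))];print("button gain mm",1e3*(b1-b0)@X)
# disc shift in top by ECC on gray, far(+x) & near edges vs wood/plate
def sh(a,b,box,g):
    x,y,w,h=box;S=lambda p:cv2.GaussianBlur(cv2.imread(p,0).astype(np.float32),(0,0),.7)
    W=np.float32([[1,0,x+g[0]],[0,1,y+g[1]]]);cc,W=cv2.findTransformECC(S(a)[y:y+h,x:x+w],S(b),W,cv2.MOTION_TRANSLATION,(3,100,1e-4),None,1);return np.round(W[:,2]-[x,y],2),round(cc,3)
for box in((384,173,14,12),(382,171,18,14),(386,148,18,10),(385,150,14,10),(402,83,12,10)):
    try:print(box,sh("pics/top0.png","pics/t4.png",box,(0,-2)))
    except Exception as e:print(box,"x")
for d in(60,65,70):
  for a in(58,62,66,70):print(d,a,"top",np.round(pt("top",a-d)-pt("top",a),2),"scene",np.round(pt("scene",a-d)-pt("scene",a),2),"btn",round(15*(np.cos(np.radians(a-d))-np.cos(np.radians(a))),1))
E
```

```text
lean -44.31343497536239 0.08261487859307805 0.0017003885208761458
lean 15.699164506301814 0.08466211489189622 0.0009516632239881702
button gain mm 8.700561082996444
(384, 173, 14, 12) (array([-0.1 , -2.85]), 0.966)
(382, 171, 18, 14) (array([ 0.11, -2.53]), 0.929)
(386, 148, 18, 10) (array([-0.17, -3.59]), 0.964)
(385, 150, 14, 10) (array([-0.21, -3.73]), 0.973)
(402, 83, 12, 10) (array([ 0.91, -4.  ]), 0.996)
60 58 top [-1.15 -2.66] scene [3.08 6.44] btn 7.0
60 62 top [-0.99 -3.13] scene [3.36 6.58] btn 7.9
60 66 top [-0.82 -3.57] scene [3.63 6.68] btn 8.8
60 70 top [-0.65 -4.01] scene [3.87 6.74] btn 9.6
65 58 top [-1.34 -2.55] scene [3.11 6.82] btn 6.9
65 62 top [-1.17 -3.05] scene [3.42 6.98] btn 7.9
65 66 top [-0.99 -3.54] scene [3.72 7.11] btn 8.9
65 70 top [-0.81 -4.02] scene [4.  7.2] btn 9.8
70 58 top [-1.54 -2.38] scene [3.1  7.15] btn 6.7
70 62 top [-1.36 -2.92] scene [3.44 7.34] btn 7.8
70 66 top [-1.18 -3.46] scene [3.77 7.51] btn 8.9
70 70 top [-0.99 -3.98] scene [4.08 7.63] btn 9.9
```

```bash
python3 - <<'E'
from e import *
C=B+.1715*Y
for L in(12,16,20,24,28):
    l=np.radians(L);u=np.sin(l)*X+[0,0,np.cos(l)];v=np.cos(l)*X-np.sin(l)*np.array([0,0,1])
    for n in("top","scene"):
        pts=np.array([proj(n,C+r*u+.011*i*v+.007*j*Y) for r in(.055,.11) for i in(-1,1) for j in(-1,1)])
        hull=cv2.convexHull(pts.astype(np.float32));m=cv2.moments(hull)
        print(L,n,"bbox",np.round(pts.min(0),1),np.round(pts.max(0),1),"cen",round(m["m10"]/m["m00"],1),round(m["m01"]/m["m00"],1),"area",m["m00"])
for k,n,box in(("t4","top",(335,125,40,40)),("s4","scene",(210,250,35,45))):
    im=cv2.imread(f"pics/{k}.png")
    for th in(35,45,60):print(n,th,black(im,box,th))
print(np.round(proj("top",C),1),np.round(proj("scene",C),1))
E
```

```text
12 top bbox [348.3 136.4] [364.5 158.6] cen 356.4 147.5 area 220.1142388654407
12 scene bbox [216.  253.9] [232.5 281.6] cen 224.1 267.7 area 299.99924451869447
16 top bbox [348.7 132.8] [365.  156.6] cen 356.9 144.7 area 231.2983512894716
16 scene bbox [217.4 256.5] [235.3 283.2] cen 226.2 269.8 area 289.11682982509956
20 top bbox [349.  129.4] [365.4 154.7] cen 357.3 142.1 area 241.17019732575864
20 scene bbox [218.8 259.3] [238.1 284.9] cen 228.3 272.0 area 277.04368724138476
24 top bbox [349.4 126.3] [365.7 152.9] cen 357.6 139.5 area 249.6700975203421
24 scene bbox [220.2 262.3] [240.7 286.6] cen 230.3 274.4 area 263.8606807552278
28 top bbox [349.7 123.3] [366.  151.1] cen 357.9 137.1 area 256.7574346245965
28 scene bbox [221.5 265.4] [243.3 288.3] cen 232.3 276.8 area 249.6634855689481
top 35 [(np.int32(146), [357.0, 144.7], [16, 10, 13, 20])]
top 45 [(np.int32(160), [356.8, 144.9], [15, 10, 14, 21])]
top 60 [(np.int32(172), [356.9, 145.0], [15, 10, 14, 22]), (np.int32(16), [344.6, 156.1], [7, 30, 6, 4])]
scene 35 [(np.int32(160), [226.3, 270.9], [10, 11, 14, 20])]
scene 45 [(np.int32(204), [226.6, 269.2], [10, 8, 14, 23])]
scene 60 [(np.int32(222), [226.7, 268.9], [10, 8, 15, 23]), (np.int32(20), [226.2, 290.3], [12, 36, 7, 9])]
[346.4 161.5] [219.8 290.1]
```

Both views put the handle 16° past upright, so it slipped a little in the pads. The turn so far is 60°. The disc and button cues put the start at 64–65°, so about 5° remains. I'll regrip and add it.

apply_moves(targets=[{"travel": [45,1,0],"roll": 0,"jaw": 50},{"travel": [46,1,0],"roll": 0,"jaw": 50},{"travel": [45,1,0],"roll": 0,"jaw": 50},{"travel": [45,0,0],"roll": 0,"jaw": 50},{"travel": [0,0,30],"roll": 0,"jaw": 50},{"travel": [0,0,36],"roll": 0,"jaw": 50},{"travel": [0,0,20],"roll": 0,"jaw": 50},{"travel": [0,0,0],"roll": 0,"jaw": 50},{"travel": [0,0,0],"roll": 0,"jaw": 50}])

```text
clock: 8.15
tool_pos: [0.6163, -0.1681, 0.1588]
orientation: [179.9, 0.1, -14.8]
force: [1.3, 0.7, 1.1]
opening: 0.0499
gripper_force: 0.0
```

apply_moves(targets=[{"travel": [0,0,0],"roll": 0,"jaw": 10},{"travel": [0,0,0],"roll": 0,"jaw": 10},{"travel": [0,0,0],"roll": 0,"jaw": 10},{"travel": [0,0,0],"roll": 0,"jaw": 10},{"travel": [0,0,0],"roll": 0,"jaw": 10},{"travel": [0,0,0],"roll": 0,"jaw": 10}])

```text
clock: 8.75
tool_pos: [0.6162, -0.1664, 0.1598]
orientation: [-179.9, -0.1, -14.8]
force: [1.1, 6.1, 3.0]
opening: 0.0137
gripper_force: 30.0
```

apply_moves(targets=[{"travel": [2.6,0,0.8],"roll": 0,"jaw": 10},{"travel": [2.6,0,0.9],"roll": 0,"jaw": 10},{"travel": [2.5,0,0.9],"roll": 0,"jaw": 10},{"travel": [0,0,0],"roll": 0,"jaw": 10},{"travel": [0,0,0],"roll": 0,"jaw": 10},{"travel": [0,0,0],"roll": 0,"jaw": 10}])

```text
clock: 9.35
tool_pos: [0.6229, -0.1682, 0.1574]
orientation: [-179.9, 0.0, -14.8]
force: [-2.7, 7.5, 7.5]
opening: 0.0136
gripper_force: 30.0
```

apply_moves(targets=[{"travel": [0,0,0],"roll": 0,"jaw": 50},{"travel": [0,0,0],"roll": 0,"jaw": 50},{"travel": [0,0,0],"roll": 0,"jaw": 50},{"travel": [0,0,0],"roll": 0,"jaw": 50},{"travel": [0,0,-30],"roll": 0,"jaw": 50},{"travel": [0,0,-40],"roll": 0,"jaw": 50},{"travel": [-40,0,-20],"roll": 0,"jaw": 50},{"travel": [-50,0,0],"roll": 0,"jaw": 50},{"travel": [-50,0,0],"roll": 0,"jaw": 50},{"travel": [-50,0,0],"roll": 0,"jaw": 50}])

```text
clock: 10.35
tool_pos: [0.4375, -0.1212, 0.2464]
orientation: [180.0, 0.0, -14.8]
force: [0.3, 0.9, 0.9]
opening: 0.0501
gripper_force: 0.0
```

```bash
python3 - <<'E'
from e import *
o=ctrl.get_obs();print(o["clock"],o["tool_pos"],o["force"])
for n,k in(("scene","s5"),("top","t5")):cv2.imwrite(f"pics/{k}.png",ctrl.snapshot(n)[:,:,::-1])
t=cv2.imread("pics/t5.png");s=cv2.imread("pics/s5.png")
a=black(t,(335,115,40,42),45);b=black(s,(210,250,35,45),45);print(a,b,black(t,(395,75,35,30)))
g=tri(("top",max(a)[1]),("scene",max(b)[1]));r=g-(B+.1715*Y);print("lean",np.degrees(np.arctan2(r@X,r[2])),np.hypot(r@X,r[2]))
for box in((170,295,18,15),(169,293,22,18)):print(shift("scene","pics/scene0.png","pics/s5.png",box,(3,6)))
E
```

```text
10.35 [ 0.43747307 -0.12116506  0.24638964] [0.27380183 0.86247561 0.91726148]
[(np.int32(166), [357.4, 141.8], [16, 16, 14, 22])] [(np.int32(198), [229.0, 271.6], [12, 11, 15, 22])] [(np.int32(30), [408.3, 85.6], [9, 9, 9, 5])]
lean 20.10074324096491 0.08523718369090869
(array([3.4756012 , 7.05718994]), 0.9987091543193712)
(array([3.39910889, 6.78112793]), 0.9759250689577287)
```

The handle has now turned 64.4°, which matches the estimated starting angle of about 64°. The button didn't move over the last 4°, so the plunger is at its furthest point. The robot is clear, so I'll hand in.

```bash
python3 -c "
from plant import ctrl
print(ctrl.close_job())"
```

```text
the job is handed in; nothing more can be done
None
```

I swung the eccentric spindle's handle 64° to about 20° past upright and released it, with the plunger fully back to within what the cameras can show; the plain stand was left alone, and the job was handed in at about 10.5 s.

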